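# Pin the slide lock by feel

## Task

Lock the slide: take the locating pin out of its rest block, put its point into the slot on top of the aluminium slide-lock housing, and feel along the slot on the sprung bar inside until the point drops into the hidden hole. Push the pin fully home so that its flange sits flat on the top plate, and let go. Press gently, never force the pin (keep it under about 30 N), and leave the flux pot and the solder spool where they are.

Things in the scene. Friction and masses are not known exactly. Their poses are not given: they have to be found in the camera images.
- pin: Loose steel locating pin, 80 g, at first upright in the pin rest, its flange lying on the rest's top. Origin on the pin axis at the flange's underside, z up along the axis. Above it: round flange 24 mm across, 5 mm thick; neck 12 mm across to z = 11 mm; flat-sided dark grip block. Below it: round shank 8 mm in diameter, 46 mm long.
- pin_grip (a point): Centre of the pin's grip block, 29 mm above the pin's origin. The block is 24 mm long (pin x), 14 mm wide (pin y) and reaches from 11 to 47 mm above the origin; take it across pin y.
- pin_tip (a point): The point of the pin, 46 mm below the pin's origin on its axis. The shank tapers from 8 to 4 mm over the last 3 mm.
- pin_rest: Fixed grey plastic block 56 x 56 mm, 55 mm high, with one round hole 11 mm wide and 51 mm deep in the middle of its top. Origin at the centre of its underside, z up. Lift the pin straight up out of it, by more than 46 mm.
- slide_lock: Closed aluminium housing fixed to the desk, 56 mm (x) by 130 mm (y), flat top 62 mm high (four low screw heads, 3 mm, at its corners), foot flange 72 mm wide. Origin at the centre of its underside, z up, y along the slot in its top. A sprung steel lock bar lies inside. When the pin is home its origin is 62 mm above the housing's origin.
- slot_mid (a point): Middle of the slot, level with the housing's top face, 62 mm above the desk. The slot runs along the housing's y, is 11 mm wide and 55 mm long, bevelled 2 mm at the mouth, and goes through the 8 mm thick top plate.
- bar_mid (a point): Point straight below slot_mid on the upper face of the lock bar, 24 mm below the top plate's top face (it is not the hole). The dark bar, 14 mm thick, closes the whole slot from below. It is sprung: gives above about 1.5 N, then 1200 N/m, at most 8 mm, then a hard stop. Sideways it stays put below 50 N. Off the hole, a pin standing on it has its flange 14 to 22 mm above the plate.
- slot_end (a point): End of the slot on the housing's +y side, level with the top face, 27.5 mm from slot_mid. The bar's one hole lies on the slot's centre line, up to 17 mm either way from the middle, unknown where; round, 10.5 mm wide, 1.5 mm bevel. Over it the bar springs up round the point, the upward force vanishes and the hole's wall stops the point sideways; below, the way is free until the flange meets the plate.
- flux_pot: Bystander: small amber pot with a black lid, 47 mm across, 41 mm high, loose. Origin at the centre of its underside.
- solder_spool: Bystander: blue and white spool of solder, 55 x 98 x 28 mm, loose. Origin at the centre of its underside.
- desk_lamp: Obstacle, fixed: cream desk lamp to the right of the work, base 140 mm across (from 31 mm nearer the robot than the origin to 109 mm beyond it), with a thin post and a flat head 330 to 360 mm above the desk that reaches 110 mm from the origin towards the robot and 60 mm to the right. Origin on the desk. Keep the arm clear of it; coming from the right, draw back before swinging across.
Mind the look-alikes: they are no part of the job. What is shaped like the pin_rest but pink is not meant.

How it is judged (in metres and radians):
On the way, in this order (a step that is already met when the one before it is completed fails the run):
1. the pin is lifted out of its rest (z of pin_tip in the frame of pin_rest above 0.057 m), for 0.1 s.
2. the pin's point is in the slot, below the top plate, with the pin upright (z of pin_tip in the frame of slide_lock below 0.052 m and x of pin_tip in the frame of slide_lock between -0.006 and 0.006 m and y of pin_tip in the frame of slide_lock between -0.028 and 0.028 m and angle between the z axis of pin and the z axis of slide_lock, either way round below 0.3 rad), for 0.1 s.
At the end, for the whole second after the job is handed in: The pin is at rest, let go, upright within 0.1 rad in the slot and through the hidden hole, fully home: the underside of its flange within 3 mm of the housing's top face and its point less than 20 mm above the housing's underside (z of pin in the frame of slide_lock below 0.065 m and z of pin_tip in the frame of slide_lock below 0.02 m and x of pin in the frame of slide_lock between -0.006 and 0.006 m and y of pin in the frame of slide_lock between -0.024 and 0.024 m and angle between the z axis of pin and the z axis of slide_lock, either way round below 0.1 rad and linear speed of pin below 0.02 m/s); the robot touches nothing.
It fails at once if the pin is forced: more than 30 N between pin and slide lock while its flange is still off the top plate (contact force between pin and slide_lock above 30 N and z of pin in the frame of slide_lock above 0.063 m).
It fails at once if the flange is rammed onto the top plate: more than 60 N between pin and slide lock (contact force between pin and slide_lock above 60 N).
It fails at once if the flux pot is moved by more than 30 mm (distance of flux_pot from where it was at the start of the episode above 0.03 m).
It fails at once if the solder spool is moved by more than 30 mm (distance of solder_spool from where it was at the start of the episode above 0.03 m).
It also fails if it takes over 58 s, if anything falls off the work surface, if the arm or the gripper's body presses on something with over 40 N, if the wrist force passes 120 N, or if a joint passes its speed limit or range.

## Robot

A 7-joint arm with a two-finger parallel gripper is mounted at the origin on a cart in front of the work surface, level with it; the furniture and walls round the work are solid. World frame = base frame: x ahead of the robot, y to its left, z up, the work surface at z = 0. Lengths are in mm, angles in rad, forces in N, time in s.
With the tool pointing down it reaches from about 400 to 900 mm from the base axis. Payload 5.5 kg.
Tool frame: the origin (TCP) lies on the centre line of the jaws, within the pads' length; the fingertips stand 8 mm ahead of it and the grasp point (between the pads) lies 11 mm behind it; x points along the fingers, y is the direction in which the jaws open and shut, and the axes are right-handed (so a half turn about x gives the same grasp; the last joint's range is limited). The gripper opens to 92 mm and grips with 3 to 60 N. Pads are 19 mm wide; open, the fingers measure 130 mm over their backs; the gripper's body (75 mm by 190 mm) begins 47 mm behind the grasp point.
Start: joints at [-0.876, 0.501, -0.427, 1.55, 0.221, 1.138, -0.21], TCP at [271.993, 590.355, 234.729] pointing down, gripper open.
Joint ranges: [-2.88, 2.88], [-0.31, 2.03], [-1.54, 1.56], [0.2, 2.42], [-1.41, 4.55], [0.19, 2.02], [-2.57, 2.57]. Speed limits (rad/s): [2.57, 2.57, 3.14, 3.14, 3.14, 3.14, 3.14].

## Interface

Orientations are given as a unit quaternion [w, x, y, z].
In Python, from rig import status, read_camera, get_calibration, job_done, finder gives the robot as it stands.
- The arm moves only by the tool move_arm, never from a script. Its argument "rows" is a list that holds one entry, the list of rows, each a list of 5 numbers: the opening, from 0 (shut) to 1 (fully open), then the shift along the world's x, y, z in mm, then the turn about the world's z in degrees. In form: [[[grip, dx, dy, dz, twist], ...]]. A call has 1 to 12 rows; each row shifts and turns the pose as measured when the row begins; what a row does not reach is not made up. A row lasts 1/10 s, in which the tool goes at most 50 mm and 8.59 degrees, less where a joint would pass 70% of its speed; a pose out of reach is approached as far as the arm can. A call with a gripper value outside its range is refused whole. The fingers move at their own pace and stop on an object; "grip_force" is the grip in N (left out, the last holds). Time passes only in rows, so rows that do not move let the fingers close. It gives the time, the measured TCP pose, the force and the opening at its end, in the units of the state.
- status.state(): the state, without advancing time (a new reading comes with each control period).
- read_camera(name): name is "side" or "top"; returns the picture (400x640x3 uint8, red, green, blue); there is no depth.
- get_calibration(name): a dict with "K" (3x3 intrinsics, pixels), "R" (3x3) and "t" (3): a world point X has camera coordinates R X + t. Camera axes: x right, y down, z forward; pixel columns grow to the right and rows downward; lengths in mm; the calibration is good to about 2 mm. A picture is of the moment at which its call begins. get_calibration takes no time and is no camera call.
- job_done(): hands the job in, once; it reports no verdict.
Trained networks look in the newest picture that a camera, given by its name, has taken for a name from the list of things; names that differ only in an ending like _2 or _b are one class to them, and where a whole thing is asked for, a point or a joint stands for the part that bears it (a point fixed in the world has none). Each returns a list of dicts, best first, with "score" (0 to 1); they miss things now and then, are a little off and sometimes report something else, mostly with a low value. They report only what shows in the picture. A call takes as long as a camera call. They do not tell look-alikes from the thing itself.
- finder.cut_out(camera, label): "mask" (400x640 bool, what is visible of it) and "rect" ([left, top, width, height] in pixels, round what is visible of it).
The state is a dict: "time": time; "joint_positions": joint angles; "qd": joint speeds; "joint_efforts": joint torques, N m; "tool_pos": TCP position; "ee_rot": TCP orientation; "wrist_force": force on the tool from outside, world axes, zero at the start; "torque": the same for the moment, N m; "opening": finger opening in mm.
Only numpy, scipy, OpenCV 4.12 (cv2) and the standard library are available. Lean on these libraries where they do the work, as an engineer would, in place of code of your own. Each camera call takes 0.05 s, during which the arm holds its last target.

## Working session

There is one attempt and no reset: what is moved stays moved. The work goes in short steps, Python scripts to look and compute and a tool call to move; the robot and the scene stay as the last step left them, time stands still between calls to the robot, and variables do not carry over. Pictures are saved under pics/ and viewed, and the job is handed in when it is done.

Besides the shell and the picture viewer there is one more tool, called after ">>>" as name([rows], argument=value, ...), one row to a line, values as JSON. move_arm: Moves the arm, as the interface text tells. Its arguments: {"type":"object","properties":{"rows":{"type":"array","items":{"type":"array","items":{"type":"array","items":{"type":"number"}}}},"grip_force":{"type":"number"}},"required":["rows"]}

```bash
ls; mkdir -p pics
python3 - <<'E'
from rig import status, read_camera, get_calibration, finder
import cv2, numpy as np
for c in ("side","top"):
    im=read_camera(c); cv2.imwrite(f"pics/{c}0.png",im[:,:,::-1])
    k=get_calibration(c); print(c,k["K"],k["R"],k["t"])
    for l in ("pin","pin_rest","slide_lock","flux_pot","solder_spool"):
        for d in finder.cut_out(c,l)[:3]:
            print(l,round(d["score"],2),d["rect"])
print(status.state())
E
```

```text
pics
side [[439.36730686   0.         317.64403362]
 [  0.         439.36730686 196.21870165]
 [  0.           0.           1.        ]] [[ 0.85694931 -0.51530076 -0.01014935]
 [-0.3347867  -0.54156502 -0.77111944]
 [ 0.3918619   0.66420814 -0.63660961]] [-482.6586755   139.89556875 1295.65173765]
pin 0.67 [269.4, 155.9, 9.9, 14.1]
pin_rest 0.85 [243.1, 150.8, 25.9, 18.9]
pin_rest 0.66 [264.0, 161.9, 18.9, 25.2]
pin_rest 0.55 [279.1, 177.4, 23.6, 28.9]
solder_spool 0.94 [350.2, 277.3, 21.1, 29.2]
top [[441.65282824   0.         323.0230526 ]
 [  0.         441.65282824 202.39173054]
 [  0.           0.           1.        ]] [[-1.69351599e-02 -9.99851629e-01 -3.14956284e-03]
 [-9.81755940e-01  1.72251621e-02 -1.89363585e-01]
 [ 1.89389741e-01 -1.14800566e-04 -9.81901987e-01]] [-141.27441822  481.90457107 1064.33086323]
pin 0.51 [216.2, 210.2, 14.6, 12.7]
pin_rest 0.94 [211.3, 207.2, 29.4, 27.7]
pin_rest 0.67 [167.0, 211.7, 31.3, 28.6]
pin_rest 0.6 [257.6, 209.1, 28.7, 22.6]
slide_lock 0.9 [343.8, 190.7, 54.1, 32.9]
flux_pot 0.53 [301.9, 210.7, 22.1, 18.7]
solder_spool 0.88 [437.3, 216.7, 24.2, 27.8]
{'time': 0.6, 'joint_positions': array([-0.8757891 ,  0.50087972, -0.42699394,  1.55043575,  0.22080153,
        1.13831893, -0.21032282]), 'qd': array([-0.00127187,  0.00084473, -0.00148321,  0.00054755,  0.00013276,
        0.00094088,  0.00099446]), 'joint_efforts': array([ 1.98115209e-03, -5.66103566e+01, -5.80589801e+00, -2.79361117e+01,
       -6.65109884e-02,  2.11364287e-02,  4.06556001e-05]), 'tool_pos': array([271.99437732, 590.32811055, 234.72594271]), 'ee_rot': array([ 0.690683  ,  0.15147578,  0.69069837, -0.15148544]), 'wrist_force': array([-0.53314804, -0.34087552,  0.27492986]), 'torque': array([ 0.01207091,  0.02115584, -0.01685712]), 'opening': 91.8987368496429}
```

View pics/side0.png

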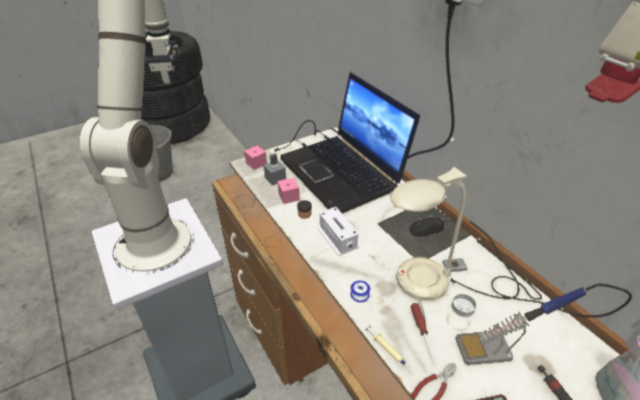

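View pics/top0.png

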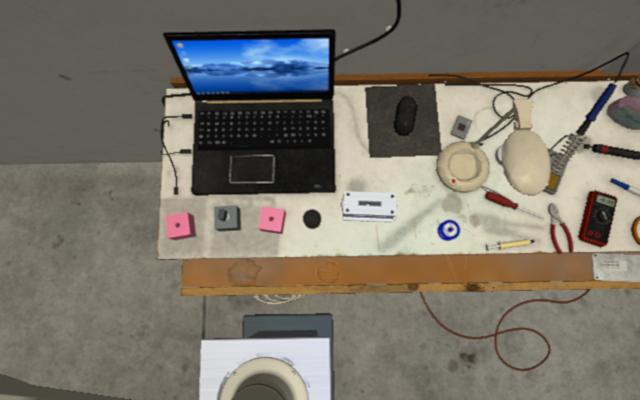

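Run:
```python
import cv2
a=cv2.imread("pics/top0.png")[170:260,150:480]; cv2.imwrite("pics/topc.png",cv2.resize(a,None,fx=2.4,fy=2.4,interpolation=cv2.INTER_CUBIC))
a=cv2.imread("pics/side0.png")[130:330,230:430]; cv2.imwrite("pics/sidec.png",cv2.resize(a,None,fx=3,fy=3,interpolation=cv2.INTER_CUBIC))
```

```text
(no output)
```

View pics/topc.png

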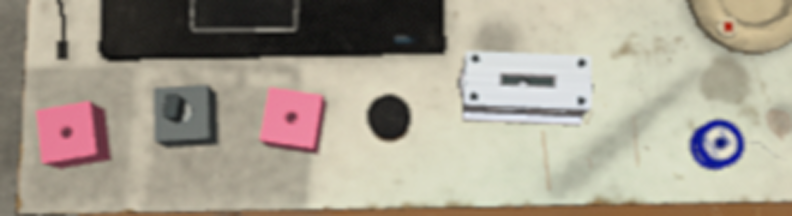

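View pics/sidec.png

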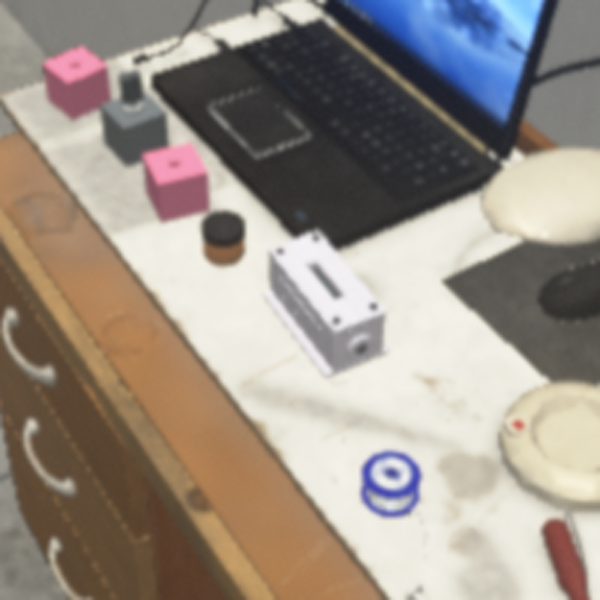

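The side picture has the pin standing in the grey block at (274,170), with pink look-alikes at (255,157) and (288,190). In the top picture these are grey (227,218) and pink (178,225) and (271,218). Only the grey one fits the description. The housing is at (370,205) in the top picture, flux pot (312,218), spool (449,230). Next I'll enlarge and measure.

```bash
cat > h.py <<'E'
import numpy as np, cv2
from rig import get_calibration
CAL={c:get_calibration(c) for c in("side","top")}
def ray(c,u,v):
    k=CAL[c];d=k["R"].T@np.linalg.solve(k["K"],[u,v,1.]);o=-k["R"].T@k["t"];return o,d
def atz(c,u,v,z):
    o,d=ray(c,u,v);return o+d*(z-o[2])/d[2]
def proj(c,X):
    k=CAL[c];p=k["K"]@(k["R"]@np.asarray(X,float)+k["t"]);return p[:2]/p[2]
E
python3 - <<'E'
from h import *
def crop(n,x,y,w,h,f,o):
    a=cv2.imread(n)[y:y+h,x:x+w]; cv2.imwrite(o,cv2.resize(a,None,fx=f,fy=f,interpolation=cv2.INTER_NEAREST))
crop("pics/top0.png",205,195,46,46,10,"pics/t_rest.png")
crop("pics/top0.png",335,180,70,48,10,"pics/t_lock.png")
crop("pics/side0.png",255,145,40,50,10,"pics/s_rest.png")
crop("pics/side0.png",312,200,54,58,10,"pics/s_lock.png")
E
```

```text
(no output)
```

View pics/t_rest.png

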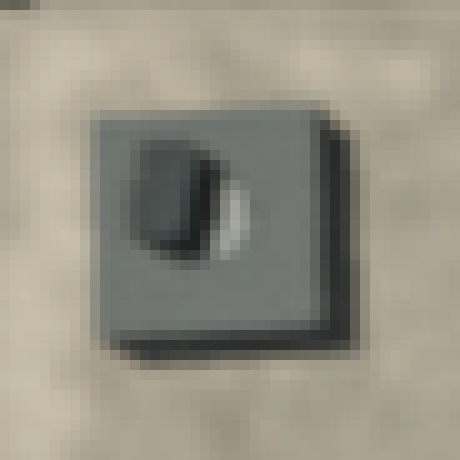

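View pics/t_lock.png

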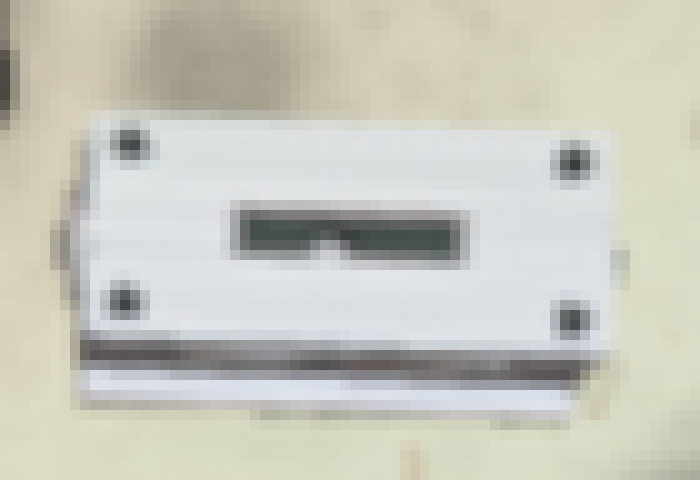

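View pics/s_rest.png

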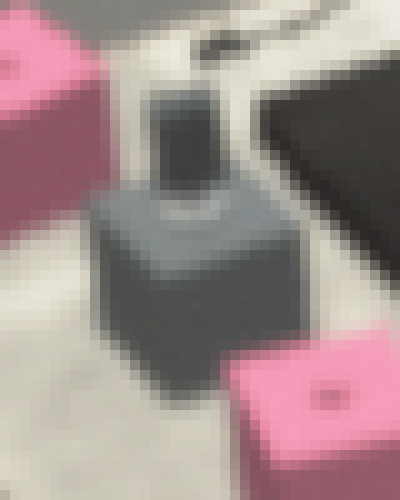

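View pics/s_lock.png

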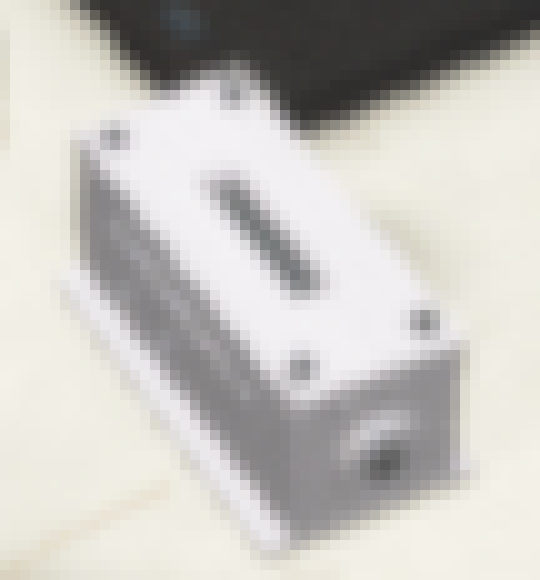

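Run:
```python
from h import *
off={"t_lock":("top",335,180),"s_lock":("side",312,200),"t_rest":("top",205,195),"s_rest":("side",255,145)}
def W(n,p,z):
    c,x,y=off[n];return np.array([atz(c,x+a/10-.5,y+b/10-.5,z) for a,b in p])
T=W("t_lock",[(131,144),(574,162),(571,320),(125,300)],64)
S=W("s_lock",[(235,93),(424,320),(302,367),(115,137)],64)
for n,A in(("top",T),("side",S)):
    print(n,A.round(1)[:,:2].tolist(),"mean",A.mean(0).round(1)); 
    d=(A[0]+A[3]-A[1]-A[2])[:2];print("yaw y axis deg from +y",np.degrees(np.arctan2(-d[0],d[1])),"len",np.hypot(*d)/2)
print("slot top",W("t_lock",[(350,236)],62),W("t_lock",[(235,233),(465,240)],62).round(1), "notch",W("t_lock",[(327,240)],62),W("t_lock",[(327,240)],38))
print("slot side",W("s_lock",[(215,183),(308,283)],62).round(1), W("s_lock",[(262,234)],62))
R=W("t_rest",[(92,112),(322,105),(325,327),(97,335)],55);print("rest top",R.round(1)[:,:2].tolist(),R.mean(0))
R=W("s_rest",[(95,198),(235,165),(305,235),(160,275)],55);print("rest side",R.round(1)[:,:2].tolist(),R.mean(0))
```

```text
top [[496.3, -210.9], [489.8, -320.5], [450.1, -317.9], [457.0, -208.3]] mean [ 473.3 -264.4   64. ]
yaw y axis deg from +y -3.499542397600065 len 109.79304220151073
side [[498.1, -210.0], [490.9, -319.4], [451.4, -317.0], [457.3, -208.0]] mean [ 474.4 -263.6   64. ]
yaw y axis deg from +y -3.461165680103684 len 109.39049104624988
slot top [[ 472.47458709 -264.52759911   62.        ]] [[ 473.7 -236.1   62. ]
 [ 471.  -292.9   62. ]] notch [[ 471.5671988  -258.80228169   62.        ]] [[ 476.09106959 -261.24658266   38.        ]]
slot side [[ 472.8 -238.6   62. ]
 [ 472.6 -288.    62. ]] [[ 472.60455262 -264.0754963    62.        ]]
rest top [[474.0, 122.8], [474.8, 65.6], [419.0, 63.7], [418.0, 119.9]] [446.4575207   93.01580459  55.        ]
rest side [[422.1, 121.2], [471.9, 113.4], [473.3, 64.0], [421.3, 69.4]] [447.15063561  91.96640495  55.        ]
```

Run:
```python
from h import *
def hull(c,x,y,yaw,f=8):
    a=np.radians(yaw);R=np.array([[np.cos(a),-np.sin(a)],[np.sin(a),np.cos(a)]])
    P=[proj(c,[*(np.array([x,y])+R@[sx*12,sy*7]),z]) for sx in(-1,1) for sy in(-1,1) for z in(66,102)]
    return cv2.convexHull((np.array(P)).astype(np.float32))[:,0]
obs={}
for c,(x0,y0,w,h),thr in(("top",(214,206,16,18),92),("side",(267,150,14,15),None)):
    g=cv2.imread(f"pics/{c}0.png",0)[y0:y0+h,x0:x0+w]
    print(c);print(g)
    obs[c]=(g,x0,y0,w,h)
```

```text
top
[[153 142 141 142 141 137 134 132 133 130 126 124 122 120 118 119]
 [135 118 116 118 117 116 115 115 115 113 113 113 113 112 113 113]
 [130 113 112 113 111 108 106 106 107 107 111 114 115 114 115 115]
 [132 115 113 113 105  93  86  85  84  86  94 106 113 115 115 115]
 [133 115 114 113 100  81  75  75  75  76  70  77  98 111 116 116]
 [134 116 115 113  99  81  75  77  78  75  59  45  64  94 112 116]
 [135 115 114 111  99  83  77  77  79  74  54  35  48  85 109 113]
 [136 116 112 104  89  79  78  78  79  70  49  31  53 104 126 117]
 [135 116 113 103  87  77  77  79  79  66  42  32  63 123 148 131]
 [134 116 112 100  83  75  78  80  79  63  37  32  69 131 161 138]
 [135 116 112 101  83  77  79  81  79  60  36  33  70 133 163 143]
 [138 116 113 103  86  76  77  80  74  55  35  41  88 142 166 147]
 [145 117 112 105  87  72  69  68  62  47  32  53 111 154 159 135]
 [147 117 113 113 104  87  67  51  42  33  33  63 125 156 145 121]
 [146 118 114 115 115 112  98  80  63  52  56  80 121 138 126 116]
 [144 118 113 115 116 117 115 111 102  92  94 105 113 115 115 115]
 [142 117 113 115 115 11
[... 301 characters left out ...]
1 198 189 190 193 189 170 165 188 212 220 220 217]
 [197 198 183 156 146 143 132 120 122 156 204 221 220 193]
 [193 194 163 127 110 105  97  92  95 131 194 223 218 157]
 [190 190 154 111  93  87  78  72  73 111 181 221 217 143]
 [185 189 154 103  75  70  67  65  65  97 167 217 213 140]
 [182 189 161 108  70  65  63  62  63  87 149 207 205 138]
 [180 189 169 114  72  63  64  63  64  81 136 192 198 155]
 [177 192 178 121  74  63  63  62  64  75 121 174 194 182]
 [175 191 178 121  73  63  63  63  63  71 104 149 178 187]
 [166 181 168 116  75  64  62  64  68  77 100 132 155 171]
 [150 159 146 114  85  73  71  73  87 108 121 133 141 149]
 [140 142 137 125 115 107 101 103 122 148 149 142 138 139]]
```

Run:
```python
from h import *
from scipy.optimize import minimize
g=cv2.imread("pics/top0.png",0).astype(float)
x0,y0,w,h=214,206,16,18
ob=np.clip((113-g[y0:y0+h,x0:x0+w])/(113-78),0,1)
gs=cv2.imread("pics/side0.png",0).astype(float)
xs,ys,ws,hs=267,152,14,10
obs=np.clip((195-gs[ys:ys+hs,xs:xs+ws])/(195-100),0,1); 
obs[:,12:]=0
def ren(c,x,y,yaw,X,Y,w,h,f=16):
    a=np.radians(yaw);R=np.array([[np.cos(a),-np.sin(a)],[np.sin(a),np.cos(a)]])
    P=np.array([proj(c,[*(np.array([x,y])+R@[sx*12,sy*7]),z]) for sx in(-1,1) for sy in(-1,1) for z in(66,102)])
    P=cv2.convexHull(((P-[X,Y]+.5)*f-.5).astype(np.float32))
    m=np.zeros((h*f,w*f),np.uint8);cv2.fillConvexPoly(m,np.round(P).astype(int),255)
    m=cv2.GaussianBlur(m,(0,0),f*.5)
    return cv2.resize(m,(w,h),interpolation=cv2.INTER_AREA)/255.
def best(c,yaw):
    def cost(p):
        return ((ren(c,*p,yaw,x0,y0,w,h)-ob)**2).mean() if c=="top" else ((ren(c,*p,yaw,xs,ys,ws,hs)-obs)**2).mean()
    r=minimize(cost,[446.8,92.5],method="Nelder-Mead",options=dict(xatol=.1,initial_simplex=[[446,92],[452,92],[446,97]]));return r
for yaw in range(-90,90,10):
    t=best("top",yaw);s=best("side",yaw)
    print(yaw,t.fun.round(4),t.x.round(1),s.fun.round(4),s.x.round(1))
for yaw in range(-24,20,4):
    t=best("top",yaw);print(yaw,t.fun.round(5),t.x.round(1))
```

```text
-90 0.1258 [447.2  94.4] 0.0243 [445.   90.6]
-80 0.1078 [446.9  94.8] 0.0136 [445.2  90.3]
-70 0.0883 [446.6  94.5] 0.0127 [445.2  90.3]
-60 0.0698 [446.6  93.9] 0.0139 [445.2  91. ]
-50 0.0546 [446.5  94. ] 0.013 [445.1  91. ]
-40 0.0438 [446.5  94.1] 0.0093 [445.3  91.6]
-30 0.0307 [446.   94.6] 0.0066 [445.1  91.5]
-20 0.0165 [446.3  94.7] 0.0059 [445.3  91.9]
-10 0.0107 [446.1  94.7] 0.0062 [445.2  91.5]
0 0.0152 [446.1  94.3] 0.0095 [444.9  91.4]
10 0.0282 [446.2  94.4] 0.0112 [444.7  91.2]
20 0.0483 [445.8  94.4] 0.0115 [444.7  90.8]
30 0.0737 [445.8  94.7] 0.0122 [444.4  90.7]
40 0.1054 [446.2  95. ] 0.0201 [444.5  90.7]
50 0.1411 [445.9  95. ] 0.0411 [444.8  90.8]
60 0.1591 [446.3  95.3] 0.0805 [445.   90.7]
70 0.1565 [448.4  94.6] 0.0935 [444.6  87.8]
80 0.1436 [448.   94.5] 0.0502 [445.2  88.7]
-24 0.02131 [446.4  94.8]
-20 0.01651 [446.3  94.7]
-16 0.01282 [446.3  94.8]
-12 0.0106 [446.3  94.7]
-8 0.01061 [446.3  94.5]
-4 0.01234 [446.4  94.7]
0 0.01519 [446.1  94.3]
4 0.01984 [446.2  94.4]
8 0.02513 [446.1  94.4]
12 0.03152 [446.   94.4]
16 0.03963 [445.9  94.4]
```

Both views agree. The rest's middle is (446.5, 93) and the grip block's long side is yawed about −10°. The slot middle is (473.7, −264), with the slot's y axis about −3.5° from world y. I'll turn the tool +14.7° and go above the pin.

>>> move_arm([
  [[0.6, 16, -45, 0, 5], [0.6, 16, -45, 0, 5], [0.6, 16, -45, 0, 4.7], [0.6, 16, -45, 0, 0], [0.6, 16, -45, 0, 0], [0.6, 16, -45, 0, 0], [0.6, 16, -45, 0, 0], [0.6, 16, -45, 0, 0], [0.6, 16, -45, 0, 0], [0.6, 16, -45, 0, 0], [0.6, 14, -45, 0, 0], [0.6, 0, 0, 0, 0]],
])

```text
time: 1.8
tool_pos: [445.7, 77.9, 237.3]
ee_rot: [0.706, 0.058, 0.703, -0.054]
wrist_force: [-0.7, 0.9, 0.3]
opening: 55.1
```

>>> move_arm([
  [[0.6, 1, 16, -20, -1], [0.6, 0, 0, -30, 0], [0.6, 0, 0, -30, 0], [0.6, 0, 0, 0, 0]],
])

```text
time: 2.2
tool_pos: [449.3, 93.1, 157.8]
ee_rot: [0.708, 0.068, 0.7, -0.062]
wrist_force: [0.2, 0.1, 0.2]
opening: 55.1
```

Run:
```python
from h import *
from rig import read_camera,status
s=status.state();print(s["tool_pos"],s["ee_rot"])
for c,x,y in(("top",185,165),("side",240,120)):
    im=read_camera(c)[:,:,::-1];a=im[y:y+80,x:x+80]
    a=cv2.resize(a,None,fx=5,fy=5,interpolation=cv2.INTER_CUBIC)
    cv2.imwrite(f"pics/{c}1.png",a)
b=np.hstack([cv2.imread("pics/top1.png"),cv2.imread("pics/side1.png")]);cv2.imwrite("pics/both1.png",b)
```

```text
[449.27123748  93.10148516 157.77909694] [ 0.70807325  0.06777009  0.70009586 -0.06249221]
```

View pics/both1.png

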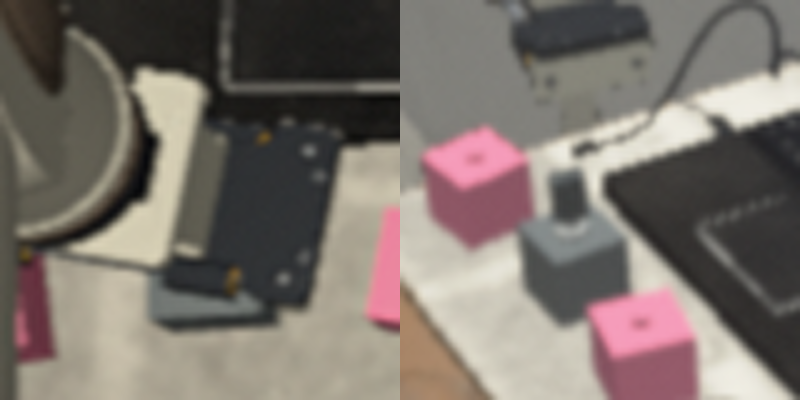

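The side view has the gripper directly above the grey block's pin at (570,190), clear of both pink blocks. I'll go down.

>>> move_arm([
  [[0.6, -3, 0, -30, 0], [0.6, 0, 0, -30, 0], [0.6, 0, 0, -18, 0], [0.6, 0, 0, -4, 0], [0.6, 0, 0, 0, 0]],
])

```text
time: 2.8
tool_pos: [457.5, 96.6, 86.2]
ee_rot: [0.716, 0.07, 0.692, -0.06]
wrist_force: [0.1, -0.2, -0.4]
opening: 54.8
```

Run:
```python
from rig import status
from scipy.spatial.transform import Rotation as R
s=status.state();print(s["joint_positions"].round(3),s["qd"].round(3),s["tool_pos"],s["ee_rot"]);q=s["ee_rot"]
print(R.from_quat(q,scalar_first=True).as_matrix().round(3))
```

```text
[-0.076  0.362 -0.218  2.148  0.134  0.607  1.   ] [-0.    -0.014 -0.002 -0.013 -0.004  0.014  0.001] [457.4529022   96.56440817  86.23254739] [ 0.7159341   0.06974745  0.69208127 -0.05997637]
[[ 0.035  0.182  0.983]
 [ 0.011  0.983 -0.183]
 [-0.999  0.017  0.032]]
```

>>> move_arm([
  [[0.6, -5, -1.5, 0, 0], [0.6, -4, -1.5, 0, 0], [0.6, 0, 0, 0, 0]],
])

```text
time: 3.1
tool_pos: [450.5, 94.0, 90.0]
ee_rot: [0.718, 0.07, 0.69, -0.059]
wrist_force: [1.2, 0.5, 0.4]
opening: 54.9
```

```bash
cat > st.py <<'E'
from rig import status
from scipy.spatial.transform import Rotation as R
s=status.state();print(s["time"],s["joint_positions"].round(3),s["tool_pos"].round(2),s["wrist_force"].round(2),s["opening"]);q=s["ee_rot"]
print(R.from_quat(q,scalar_first=True).as_matrix().round(3).tolist())
E
python3 st.py
```

```text
3.1 [-0.071  0.342 -0.22   2.168  0.13   0.601  1.003] [450.52  94.03  89.96] [1.24 0.52 0.4 ] 54.906998174226324
[[0.041, 0.182, 0.982], [0.012, 0.983, -0.183], [-0.999, 0.019, 0.038]]
```

>>> move_arm([
  [[0.6, 0, 0, -5, 0], [0.6, 0, 0, -4, 0], [0.6, 0, 0, 0, 0]],
])

```text
time: 3.4
tool_pos: [451.5, 94.0, 81.7]
ee_rot: [0.719, 0.071, 0.689, -0.059]
wrist_force: [-0.0, -0.6, 0.3]
opening: 55.1
```

```bash
python3 st.py
```

```text
3.4 [-0.076  0.358 -0.215  2.172  0.138  0.578  0.996] [451.49  93.96  81.73] [-0.02 -0.56  0.35] 55.14547984935613
[[0.044, 0.183, 0.982], [0.012, 0.983, -0.183], [-0.999, 0.02, 0.041]]
```

>>> move_arm([
  [[0.6, -3, -0.5, -4, 0], [0.6, -3, -0.5, -4, 0], [0.6, -1, 0, -2, 0], [0.6, 0, 0, 0, 0]],
])

```text
time: 3.8
tool_pos: [443.2, 92.8, 70.2]
ee_rot: [0.718, 0.07, 0.689, -0.059]
wrist_force: [0.8, -0.4, -0.2]
opening: 55.0
```

```bash
python3 st.py
```

```text
3.8 [-0.082  0.37  -0.211  2.195  0.147  0.545  0.985] [443.25  92.84  70.16] [ 0.79 -0.41 -0.19] 55.03708309777796
[[0.042, 0.183, 0.982], [0.012, 0.983, -0.183], [-0.999, 0.019, 0.039]]
```

>>> move_arm([
  [[0.6, 2, 0, 3, 0], [0.6, 1, 0, 1, 0], [0.6, 0, 0, 0, 0]],
])

```text
time: 4.1
tool_pos: [446.7, 92.9, 74.5]
ee_rot: [0.718, 0.07, 0.689, -0.059]
wrist_force: [-0.7, 0.2, 0.6]
opening: 54.8
```

```bash
python3 st.py
python3 - <<'E'
from h import *
from rig import read_camera
im=read_camera("side")[:,:,::-1];a=im[130:210,240:320]
cv2.imwrite("pics/side2.png",cv2.resize(a,None,fx=6,fy=6,interpolation=cv2.INTER_CUBIC))
E
```

```text
4.1 [-0.079  0.366 -0.213  2.185  0.143  0.558  0.991] [446.66  92.95  74.5 ] [-0.69  0.21  0.6 ] 54.78432094470894
[[0.042, 0.182, 0.982], [0.012, 0.983, -0.183], [-0.999, 0.019, 0.039]]
```

View pics/side2.png

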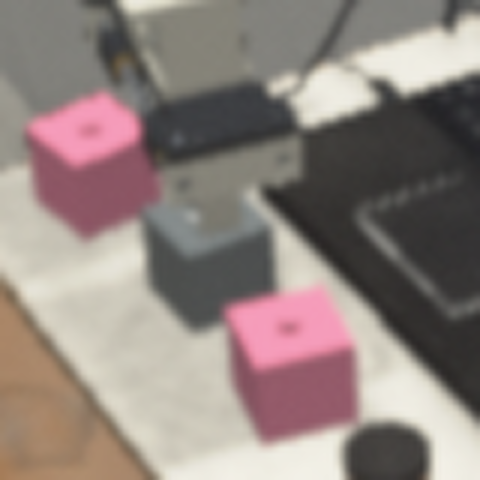

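The fingers straddle the pin over the grey block at (220,210). Closing now.

>>> move_arm([
  [[0.05, 0, 0, 0, 0], [0.05, 0, 0, 0, 0], [0.05, 0, 0, 0, 0], [0.05, 0, 0, 0, 0], [0.05, 0, 0, 0, 0], [0.05, 0, 0, 0, 0]],
], grip_force=25)

```text
time: 4.75
tool_pos: [446.9, 93.0, 74.7]
ee_rot: [0.719, 0.071, 0.689, -0.059]
wrist_force: [-0.5, -1.1, 0.4]
opening: 14.1
```

```bash
python3 st.py
```

```text
4.75 [-0.078  0.365 -0.213  2.185  0.143  0.558  0.991] [446.89  92.97  74.73] [-0.5  -1.07  0.42] 14.072528727687503
[[0.043, 0.183, 0.982], [0.012, 0.983, -0.183], [-0.999, 0.02, 0.04]]
```

>>> move_arm([
  [[0.05, 0, 0, 5, 0], [0.05, 0, 0, 8, 0], [0.05, 0, 0, 8, 0], [0.05, 0, 0, 0, 0]],
], grip_force=40)

```text
time: 5.15
tool_pos: [446.5, 93.0, 97.4]
ee_rot: [0.718, 0.07, 0.689, -0.059]
wrist_force: [-0.3, 0.6, -0.4]
opening: 13.2
```

```bash
python3 st.py
```

```text
5.15 [-0.066  0.321 -0.225  2.174  0.123  0.613  1.009] [446.54  93.01  97.4 ] [-0.26  0.57 -0.38] 13.225421502926329
[[0.042, 0.182, 0.982], [0.012, 0.983, -0.183], [-0.999, 0.019, 0.039]]
```

>>> move_arm([
  [[0.05, 0, 0, 9, 0], [0.05, 0, 0, 9, 0], [0.05, 0, 0, 9, 0], [0.05, 0, 0, 9, 0], [0.05, 0, 0, 9, 0], [0.05, 0, 0, 9, 0], [0.05, 0, 0, 9, 0], [0.05, 0, 0, 9, 0], [0.05, 0, 0, 0, 0]],
])

```text
time: 6.05
tool_pos: [447.0, 93.0, 177.3]
ee_rot: [0.719, 0.071, 0.689, -0.059]
wrist_force: [1.0, -0.2, -1.5]
opening: 13.5
```

```bash
python3 st.py
python3 - <<'E'
from h import *
from rig import read_camera
im=read_camera("side")[:,:,::-1];a=im[100:200,230:330]
cv2.imwrite("pics/side3.png",cv2.resize(a,None,fx=6,fy=6,interpolation=cv2.INTER_CUBIC))
E
```

```text
6.05 [-0.038  0.182 -0.248  2.116  0.063  0.804  1.064] [447.    93.04 177.29] [ 1.01 -0.2  -1.48] 13.497885570197145
[[0.045, 0.182, 0.982], [0.012, 0.983, -0.183], [-0.999, 0.02, 0.042]]
```

View pics/side3.png

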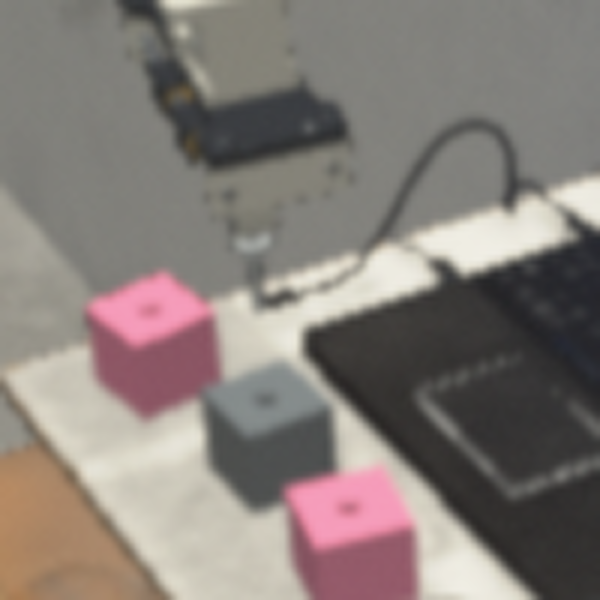

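The pin hangs upright from the gripper, its point near (262,290), and the grey rest's hole is empty. Carrying it across to the housing.

>>> move_arm([
  [[0.05, 1.5, -20, 0, 0], [0.05, 1.5, -20, 0, 0], [0.05, 1.5, -20, 0, 0], [0.05, 1.5, -20, 0, 0], [0.05, 1.5, -20, 0, 0], [0.05, 1.5, -20, 0, 0], [0.05, 1.5, -20, 0, 0], [0.05, 1.5, -20, 0, 0], [0.05, 1.5, -20, 0, 0], [0.05, 1.5, -20, 0, 0]],
])

```text
time: 7.1
tool_pos: [457.6, -110.7, 172.2]
ee_rot: [0.716, 0.068, 0.692, -0.056]
wrist_force: [-0.3, -0.3, -0.6]
opening: 14.1
```

```bash
python3 st.py
```

```text
7.1 [ 2.840e-01  2.170e-01 -9.800e-02  2.081e+00  1.000e-03  8.130e-01
  1.583e+00] [ 457.65 -110.69  172.18] [-0.26 -0.31 -0.58] 14.076942918956297
[[0.035, 0.175, 0.984], [0.014, 0.984, -0.175], [-0.999, 0.02, 0.032]]
```

>>> move_arm([
  [[0.05, 2.5, -18, 0, 0], [0.05, 2.5, -18, 0, 0], [0.05, 2.5, -18, 0, 0], [0.05, 2.5, -18, 0, 0], [0.05, 2.5, -18, 0, 0], [0.05, 2.5, -18, 0, 0], [0.05, 2.5, -18, 0, 0], [0.05, 2, -18, 0, 0], [0.05, 0, 0, 0, 0]],
])

```text
time: 8.0
tool_pos: [473.0, -262.7, 166.0]
ee_rot: [0.712, 0.07, 0.696, -0.057]
wrist_force: [-0.1, -0.9, -0.6]
opening: 13.7
```

```bash
python3 st.py
```

```text
8.0 [ 0.489  0.35  -0.018  1.912 -0.026  0.866  1.88 ] [ 473.   -262.74  165.96] [-0.13 -0.91 -0.6 ] 13.656884765585593
[[0.024, 0.179, 0.984], [0.016, 0.984, -0.179], [-1.0, 0.021, 0.021]]
```

>>> move_arm([
  [[0.05, 1, 5, -8, 0], [0.05, 1, 5, -8, 0], [0.05, 0.5, 5, -8, 0], [0.05, 0, 4, -5, 0], [0.05, 0, 0, 0, 0]],
])

```text
time: 8.5
tool_pos: [474.2, -236.5, 132.2]
ee_rot: [0.711, 0.07, 0.698, -0.054]
wrist_force: [-0.2, -1.4, -0.0]
opening: 13.9
```

```bash
python3 st.py
python3 - <<'E'
from h import *
from rig import read_camera
for c,x,y in(("top",325,165),("side",290,170)):
    im=read_camera(c)[:,:,::-1];cv2.imwrite(f"pics/{c}4f.png",im);a=im[y:y+80,x:x+80]
    a=cv2.resize(a,None,fx=5,fy=5,interpolation=cv2.INTER_CUBIC)
    cv2.imwrite(f"pics/{c}4.png",a)
b=np.hstack([cv2.imread("pics/top4.png"),cv2.imread("pics/side4.png")]);cv2.imwrite("pics/both4.png",b)
E
```

```text
8.5 [ 0.455  0.383 -0.029  1.958 -0.023  0.791  1.838] [ 474.22 -236.52  132.21] [-0.18 -1.37 -0.04] 13.868491841799933
[[0.02, 0.175, 0.984], [0.021, 0.984, -0.175], [-1.0, 0.024, 0.016]]
```

View pics/both4.png

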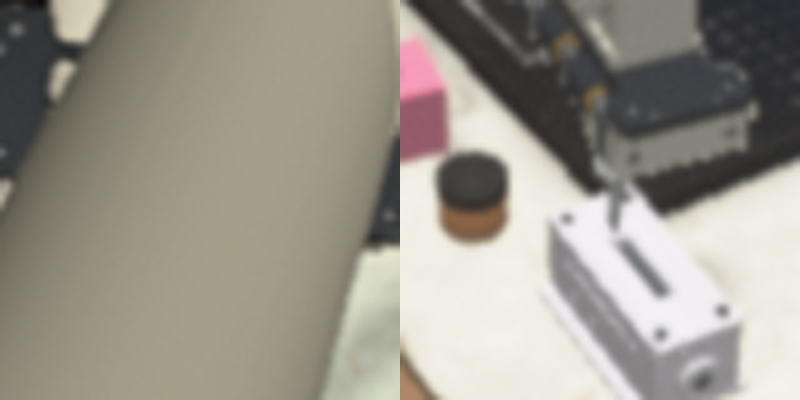

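Run:
```python
from h import *
a=cv2.imread("pics/side4f.png")[195:245,315:365];cv2.imwrite("pics/s5.png",cv2.resize(a,None,fx=12,fy=12,interpolation=cv2.INTER_NEAREST))
print("exp tip",proj("side",[474.2,-236.5,66.5]))
for z in (62,): print("slot end",proj("side",[473.7+1.68,-264+27.5,z]),proj("side",[473.7-1.68,-264-27.5,z]))
```

```text
exp tip [333.03166796 216.07522892]
slot end [333.35309687 217.07492103] [342.7971943  228.59417202]
```

View pics/s5.png

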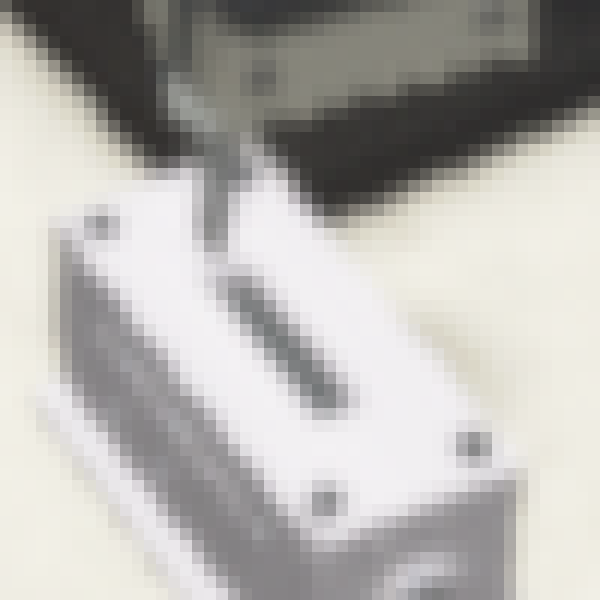

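Run:
```python
from h import *
f=lambda x,y,z:atz("side",315+x/12-.5,195+y/12-.5,z).round(1)
print("tip",f(212,246,65),f(212,246,66.5)); print("slot",f(225,275,62),f(335,405,62),f(283,342,62))
print("screws",f(102,222,64),f(325,500,64),f(473,447,64))
```

```text
tip [ 475.5 -229.8   65. ] [ 474.6 -231.2   66.5]
slot [ 474.3 -237.6   62. ] [ 471.9 -289.8   62. ] [ 473.3 -265.    62. ]
screws [ 457.8 -207.3   64. ] [ 451.2 -316.8   64. ] [ 490.3 -320.2   64. ]
```

>>> move_arm([
  [[0.05, 0.3, -5, 0, 0], [0.05, 0.2, -4, 0, 0], [0.05, 0, 0, 0, 0], [0.05, 0, 0, 0, 0]],
])

```text
time: 9.0
tool_pos: [476.1, -249.2, 134.5]
ee_rot: [0.712, 0.07, 0.696, -0.056]
wrist_force: [0.6, -0.2, -1.6]
opening: 14.0
```

```bash
python3 st.py
python3 - <<'E'
from h import *
from rig import read_camera
im=read_camera("side")[:,:,::-1];cv2.imwrite("pics/side6f.png",im)
a=im[195:245,315:365];cv2.imwrite("pics/s6.png",cv2.resize(a,None,fx=12,fy=12,interpolation=cv2.INTER_CUBIC))
E
```

```text
9.0 [ 0.47   0.388 -0.025  1.943 -0.024  0.797  1.856] [ 476.09 -249.18  134.45] [ 0.55 -0.24 -1.56] 14.006310795475297
[[0.024, 0.177, 0.984], [0.018, 0.984, -0.177], [-1.0, 0.022, 0.02]]
```

View pics/s6.png

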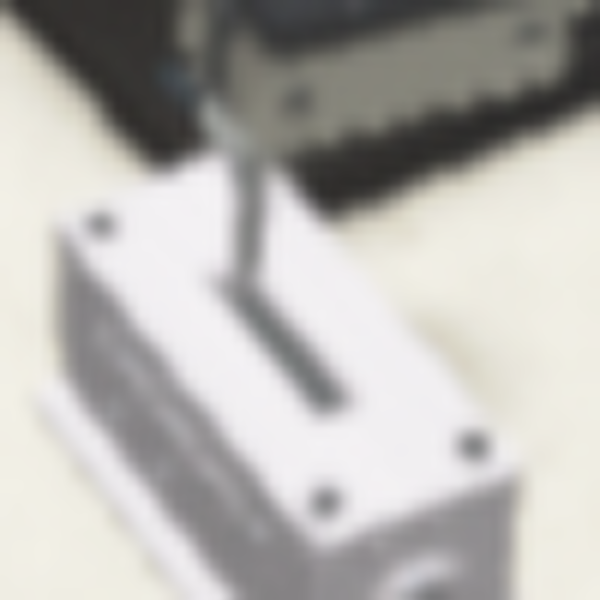

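Run:
```python
from h import *
f=lambda x,y,z:atz("side",315+x/12-.5,195+y/12-.5,z).round(1)
print("tip",f(243,280,68.8),"axis",f(254,170,85),f(248,220,77));
```

```text
tip [ 473.  -247.6   68.8] axis [ 486.8 -230.6   85. ] [ 480.7 -237.6   77. ]
```

>>> move_arm([
  [[0.05, 0.8, 2, -4, 0], [0.05, 0, 0, -4, 0], [0.05, 0, 0, -3, 0], [0.05, 0, 0, 0, 0]],
])

```text
time: 9.45
tool_pos: [476.9, -246.9, 122.5]
ee_rot: [0.712, 0.07, 0.696, -0.056]
wrist_force: [-0.4, 0.2, -0.5]
opening: 14.0
```

```bash
python3 st.py
python3 - <<'E'
from h import *
from rig import read_camera
im=read_camera("side")[:,:,::-1];cv2.imwrite("pics/side7f.png",im)
a=im[195:245,315:365];cv2.imwrite("pics/s7.png",cv2.resize(a,None,fx=12,fy=12,interpolation=cv2.INTER_CUBIC))
E
```

```text
9.45 [ 0.467  0.405 -0.026  1.951 -0.023  0.771  1.852] [ 476.86 -246.91  122.51] [-0.43  0.19 -0.47] 14.046477302922076
[[0.024, 0.177, 0.984], [0.018, 0.984, -0.177], [-1.0, 0.022, 0.02]]
```

View pics/s7.png

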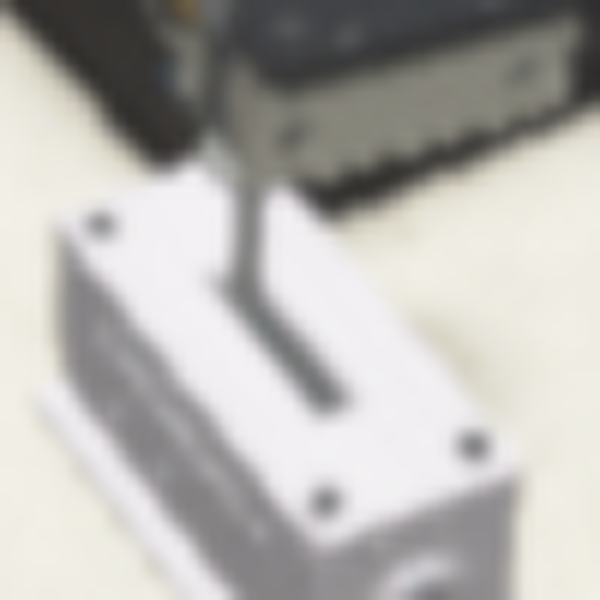

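The point is in the slot mouth, at about (243,280) in the crop, with no contact force. Going on down slowly.

>>> move_arm([
  [[0.05, 0, 0, -3, 0], [0.05, 0, 0, -3, 0], [0.05, 0, 0, -3, 0], [0.05, 0, 0, 0, 0]],
])

```text
time: 9.9
tool_pos: [476.9, -246.9, 112.9]
ee_rot: [0.712, 0.07, 0.696, -0.056]
wrist_force: [-0.3, 0.8, -1.6]
opening: 13.6
```

```bash
python3 st.py
```

```text
9.9 [ 0.467  0.42  -0.026  1.957 -0.023  0.751  1.852] [ 476.94 -246.92  112.86] [-0.31  0.82 -1.64] 13.618760631947321
[[0.024, 0.177, 0.984], [0.018, 0.984, -0.177], [-1.0, 0.022, 0.02]]
```

>>> move_arm([
  [[0.05, 0, 0, -3, 0], [0.05, 0, 0, -3, 0], [0.05, 0, 0, -3, 0], [0.05, 0, 0, 0, 0]],
])

```text
time: 10.3
tool_pos: [477.3, -247.1, 103.3]
ee_rot: [0.712, 0.07, 0.696, -0.056]
wrist_force: [-0.6, -0.4, 1.6]
opening: 13.7
```

```bash
python3 st.py
```

```text
10.3 [ 0.467  0.435 -0.026  1.962 -0.023  0.73   1.853] [ 477.31 -247.15  103.31] [-0.6  -0.37  1.64] 13.733825761548706
[[0.025, 0.177, 0.984], [0.018, 0.984, -0.177], [-1.0, 0.022, 0.021]]
```

>>> move_arm([
  [[0.05, 0, 0, -2, 0], [0.05, 0, 0, -1, 0], [0.05, 0, 0, 0, 0]],
])

```text
time: 10.6
tool_pos: [477.4, -247.2, 100.8]
ee_rot: [0.712, 0.07, 0.696, -0.056]
wrist_force: [-0.6, 0.2, 3.0]
opening: 13.9
```

```bash
python3 st.py; python3 st.py
```

```text
10.6 [ 0.467  0.439 -0.026  1.963 -0.023  0.725  1.853] [ 477.42 -247.19  100.84] [-0.63  0.18  2.96] 13.92608261235432
[[0.025, 0.177, 0.984], [0.018, 0.984, -0.177], [-1.0, 0.022, 0.021]]
10.6 [ 0.467  0.439 -0.026  1.963 -0.023  0.725  1.853] [ 477.42 -247.19  100.84] [-0.63  0.18  2.96] 13.92608261235432
[[0.025, 0.177, 0.984], [0.018, 0.984, -0.177], [-1.0, 0.022, 0.021]]
```

The point stands on the bar with about 3–4 N, at roughly slot +17 mm. I'll feel along −y in short steps and watch z and the force.

>>> move_arm([
  [[0.05, -0.1, -2, 0, 0], [0.05, -0.1, -2, 0, 0], [0.05, -0.1, -2, 0, 0], [0.05, 0, 0, 0, 0]],
])

```text
time: 11.0
tool_pos: [477.2, -251.4, 101.1]
ee_rot: [0.712, 0.07, 0.696, -0.055]
wrist_force: [-1.3, 0.1, 3.9]
opening: 14.0
```

>>> move_arm([
  [[0.05, -0.1, -2, -0.3, 0], [0.05, -0.1, -2, 0, 0], [0.05, -0.1, -2, 0, 0], [0.05, 0, 0, 0, 0]],
])

```text
time: 11.4
tool_pos: [476.9, -257.3, 100.7]
ee_rot: [0.712, 0.07, 0.697, -0.054]
wrist_force: [-1.0, 2.0, 3.9]
opening: 14.1
```

>>> move_arm([
  [[0.05, -0.1, -1.5, 0, 0], [0.05, -0.1, -1.5, 0, 0], [0.05, 0, 0, 0, 0]],
])

```text
time: 11.7
tool_pos: [476.7, -260.6, 100.7]
ee_rot: [0.712, 0.071, 0.697, -0.054]
wrist_force: [-0.2, 1.6, 3.7]
opening: 13.9
```

```bash
python3 st.py
```

```text
11.7 [ 0.491  0.449 -0.026  1.946 -0.028  0.735  1.883] [ 476.67 -260.56  100.72] [-0.18  1.56  3.71] 13.91448048051142
[[0.024, 0.175, 0.984], [0.021, 0.984, -0.176], [-0.999, 0.025, 0.02]]
```

>>> move_arm([
  [[0.05, -0.1, -1.5, 0, 0], [0.05, -0.1, -1.5, 0, 0], [0.05, 0, 0, 0, 0]],
])

```text
time: 12.0
tool_pos: [476.2, -265.6, 100.3]
ee_rot: [0.712, 0.07, 0.696, -0.055]
wrist_force: [-0.4, 0.5, 0.2]
opening: 14.0
```

```bash
python3 st.py
```

```text
12.0 [ 0.497  0.452 -0.023  1.943 -0.026  0.734  1.889] [ 476.17 -265.62  100.33] [-0.36  0.53  0.16] 14.00992104334987
[[0.024, 0.176, 0.984], [0.019, 0.984, -0.177], [-1.0, 0.023, 0.021]]
```

The upward force vanished at y ≈ −265.6, so the point is over the hole. A gentle push down.

>>> move_arm([
  [[0.05, 0, 0, -2, 0], [0.05, 0, 0, -2, 0], [0.05, 0, 0, 0, 0]],
])

```text
time: 12.3
tool_pos: [475.5, -266.1, 95.3]
ee_rot: [0.712, 0.07, 0.697, -0.056]
wrist_force: [-0.0, 0.7, -0.4]
opening: 14.0
```

```bash
python3 st.py
```

```text
12.3 [ 0.497  0.46  -0.023  1.945 -0.026  0.725  1.889] [ 475.54 -266.09   95.28] [-0.02  0.69 -0.4 ] 14.000629065446658
[[0.023, 0.177, 0.984], [0.019, 0.984, -0.178], [-1.0, 0.023, 0.02]]
```

>>> move_arm([
  [[0.05, 0, 0, -2, 0], [0.05, 0, 0, -2, 0], [0.05, 0, 0, -2, 0], [0.05, 0, 0, -1, 0], [0.05, 0, 0, 0, 0]],
])

```text
time: 12.8
tool_pos: [475.6, -265.8, 87.3]
ee_rot: [0.712, 0.07, 0.697, -0.055]
wrist_force: [-0.6, -0.8, -0.5]
opening: 13.9
```

```bash
python3 st.py
```

```text
12.8 [ 0.497  0.473 -0.023  1.949 -0.026  0.709  1.889] [ 475.55 -265.82   87.29] [-0.59 -0.75 -0.54] 13.86426768766417
[[0.023, 0.177, 0.984], [0.019, 0.984, -0.177], [-1.0, 0.023, 0.019]]
```

>>> move_arm([
  [[0.05, 0, 0, -1.5, 0], [0.05, 0, 0, -1.5, 0], [0.05, 0, 0, -1, 0], [0.05, 0, 0, 0, 0]],
])

```text
time: 13.2
tool_pos: [475.6, -265.7, 83.0]
ee_rot: [0.712, 0.07, 0.697, -0.055]
wrist_force: [-1.2, 0.6, -0.5]
opening: 14.0
```

```bash
python3 st.py
```

```text
13.2 [ 0.497  0.479 -0.023  1.951 -0.026  0.7    1.889] [ 475.61 -265.7    83.02] [-1.16  0.6  -0.47] 14.030167929545458
[[0.023, 0.177, 0.984], [0.019, 0.984, -0.177], [-1.0, 0.023, 0.019]]
```

>>> move_arm([
  [[0.05, 0, 0, -0.7, 0], [0.05, 0, 0, -0.7, 0], [0.05, 0, 0, -0.5, 0], [0.05, 0, 0, 0, 0]],
])

```text
time: 13.6
tool_pos: [475.7, -265.7, 81.9]
ee_rot: [0.712, 0.07, 0.697, -0.055]
wrist_force: [-0.3, 1.2, -1.6]
opening: 14.0
```

```bash
python3 st.py
```

```text
13.6 [ 0.497  0.481 -0.023  1.951 -0.026  0.698  1.889] [ 475.67 -265.71   81.94] [-0.28  1.18 -1.56] 13.973885084244213
[[0.023, 0.177, 0.984], [0.019, 0.984, -0.177], [-1.0, 0.023, 0.019]]
```

>>> move_arm([
  [[0.05, 0, 0, -0.6, 0], [0.05, 0, 0, -0.6, 0], [0.05, 0, 0, 0, 0]],
])

```text
time: 13.9
tool_pos: [475.7, -265.7, 81.9]
ee_rot: [0.712, 0.07, 0.697, -0.055]
wrist_force: [-0.2, 0.3, 0.5]
opening: 13.8
```

```bash
python3 st.py
```

```text
13.9 [ 0.497  0.481 -0.024  1.951 -0.026  0.698  1.889] [ 475.67 -265.74   81.92] [-0.17  0.27  0.47] 13.840878754304109
[[0.023, 0.177, 0.984], [0.019, 0.984, -0.177], [-1.0, 0.023, 0.02]]
```

z stopped at 81.9 (expected 81.7), so the flange is on the plate. One light press, then release.

>>> move_arm([
  [[0.05, 0, 0, -1, 0], [0.05, 0, 0, 0, 0]],
])

```text
time: 14.1
tool_pos: [475.7, -265.7, 81.9]
ee_rot: [0.712, 0.07, 0.697, -0.055]
wrist_force: [-1.1, 0.9, -0.1]
opening: 13.5
```

>>> move_arm([
  [[0.12, 0, 0, 0, 0], [0.2, 0, 0, 0, 0], [0.35, 0, 0, 0, 0], [0.5, 0, 0, 0, 0], [0.5, 0, 0, 0, 0]],
])

```text
time: 14.6
tool_pos: [476.5, -266.7, 81.4]
ee_rot: [0.713, 0.07, 0.696, -0.056]
wrist_force: [0.5, 0.7, 0.4]
opening: 37.7
```

```bash
python3 st.py
```

```text
14.6 [ 0.497  0.483 -0.023  1.95  -0.026  0.695  1.889] [ 476.48 -266.66   81.44] [0.52 0.67 0.42] 37.697452544059885
[[0.025, 0.177, 0.984], [0.018, 0.984, -0.177], [-1.0, 0.022, 0.022]]
```

Open. Rising straight up, then drawing back to look.

>>> move_arm([
  [[0.5, 0, 0, 6, 0], [0.5, 0, 0, 8, 0], [0.5, 0, 0, 9, 0], [0.5, 0, 0, 9, 0], [0.5, 0, 0, 9, 0], [0.5, 0, 0, 9, 0], [0.5, 0, 0, 9, 0], [0.5, 0, 0, 9, 0], [0.5, 0, 0, 0, 0]],
])

```text
time: 15.5
tool_pos: [477.5, -267.3, 157.3]
ee_rot: [0.714, 0.069, 0.695, -0.056]
wrist_force: [0.1, -1.0, -1.5]
opening: 46.0
```

>>> move_arm([
  [[0.5, 0, 20, 3, 0], [0.5, 0, 20, 3, 0], [0.5, 0, 20, 3, 0], [0.5, 0, 20, 3, 0], [0.5, 0, 20, 3, 0], [0.5, 0, 20, 3, 0], [0.5, 0, 20, 3, 0], [0.5, 0, 20, 3, 0], [0.5, 0, 20, 0, 0], [0.5, 0, 20, 0, 0], [0.5, 0, 20, 0, 0], [0.5, 0, 0, 0, 0]],
])

```text
time: 16.7
tool_pos: [474.0, -39.8, 180.6]
ee_rot: [0.712, 0.07, 0.696, -0.058]
wrist_force: [0.8, -0.5, 0.3]
opening: 46.1
```

```bash
python3 st.py
python3 - <<'E'
from h import *
from rig import read_camera
for c,x,y in(("top",325,165),("side",300,170)):
    im=read_camera(c)[:,:,::-1];cv2.imwrite(f"pics/{c}9f.png",im);a=im[y:y+80,x:x+80]
    cv2.imwrite(f"pics/{c}9.png",cv2.resize(a,None,fx=5,fy=5,interpolation=cv2.INTER_CUBIC))
b=np.hstack([cv2.imread("pics/top9.png"),cv2.imread("pics/side9.png")]);cv2.imwrite("pics/both9.png",b)
E
```

```text
16.7 [ 0.162  0.219 -0.138  2.055  0.018  0.845  1.406] [473.98 -39.81 180.59] [ 0.79 -0.47  0.28] 46.06566708311987
[[0.025, 0.18, 0.983], [0.016, 0.983, -0.18], [-1.0, 0.02, 0.021]]
```

View pics/both9.png

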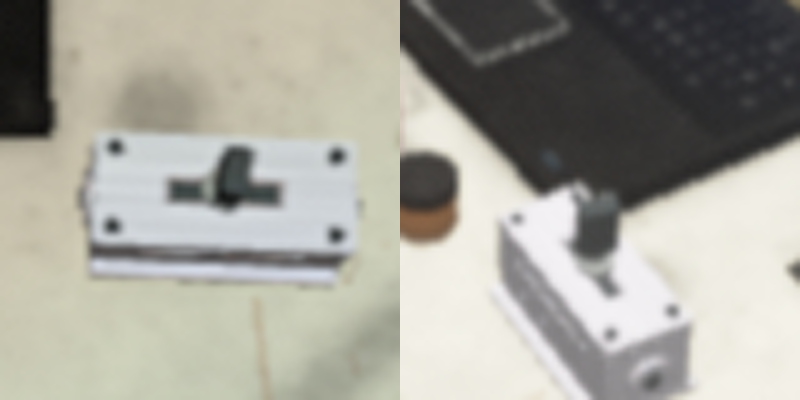

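The pin stands upright in the slot, at top crop (232,178) and side crop (597,235), with its flange on the plate. A quick check of its height and the bystanders before handing in.

Run:
```python
from h import *
from rig import finder
a=cv2.imread("pics/side9f.png");f=10
c=cv2.resize(a[195:245,320:370],None,fx=f,fy=f,interpolation=cv2.INTER_CUBIC)
def hull(zl,zh,dz,col):
    t=np.radians(-10);R=np.array([[np.cos(t),-np.sin(t)],[np.sin(t),np.cos(t)]])
    P=np.array([proj("side",[*(np.array([473.7,-265.7])+R@[sx*12,sy*7]),z+dz]) for sx in(-1,1) for sy in(-1,1) for z in(zl,zh)])
    h=cv2.convexHull((((P-[320,195])+.5)*f).astype(np.int32));cv2.polylines(c,[h],True,col,1)
hull(73,109,0,(0,255,0));hull(73,109,14,(0,0,255))
cv2.imwrite("pics/chk.png",c)
for n in("side0","side9f","top0","top9f"):pass
import rig
for cam in("side","top"):
    for l in("flux_pot","solder_spool"):
        print(cam,l,[(round(d["score"],2),d["rect"]) for d in finder.cut_out(cam,l)[:1]])
for cam in("side","top"):
    A=cv2.imread(f"pics/{cam}0.png");B=cv2.imread(f"pics/{cam}9f.png")
    for n,(u,v) in {"pot":(312,218) if cam=="top" else (305,209),"spool":(449,230) if cam=="top" else (360,291)}.items():
        s=np.s_[v-14:v+14,u-14:u+14];print(cam,n,"diff",np.abs(A[s].astype(int)-B[s]).mean().round(2))
```

```text
side flux_pot [(0.48, [296.0, 202.9, 15.3, 16.8])]
side solder_spool [(0.73, [346.9, 282.6, 23.9, 21.0])]
top flux_pot [(0.85, [302.4, 209.4, 17.2, 19.2])]
top solder_spool [(0.56, [436.5, 220.0, 23.2, 19.4])]
side pot diff 0.45
side spool diff 0.43
top pot diff 27.83
top spool diff 12.17
```

View pics/chk.png

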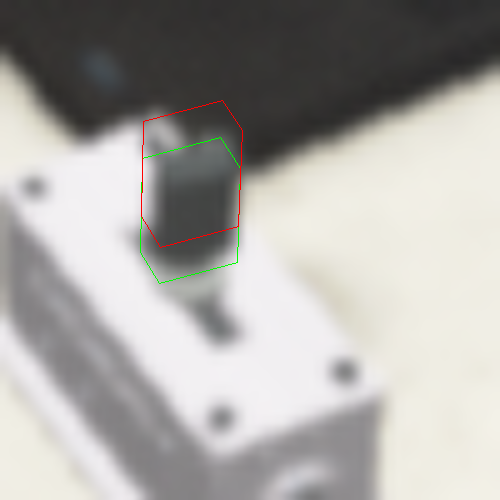

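Run:
```python
import cv2,numpy as np
A=cv2.imread("pics/top0.png")[190:260,280:480];B=cv2.imread("pics/top9f.png")[190:260,280:480]
cv2.imwrite("pics/cmp.png",cv2.resize(np.vstack([A,B]),None,fx=4,fy=4))
```

```text
(no output)
```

View pics/cmp.png

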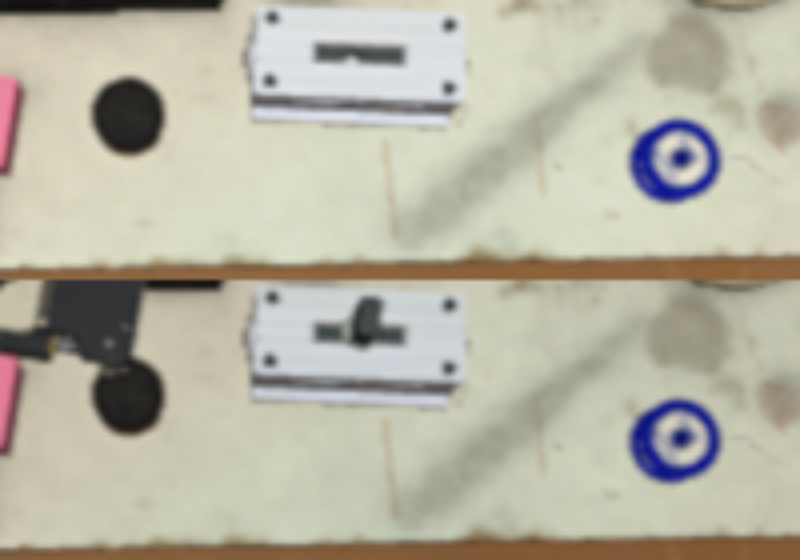

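Pot and spool have not moved: the side differences are about 0, and in the top view the arm only overlaps the pot's edge. Handing in.

```bash
python3 -c "
from rig import job_done,status
print(job_done(),status.state()['time'])"
```

```text
the job is handed in; nothing more can be done
the job is handed in; nothing more can be done
```

The pin is home in the slide lock and let go, and I have handed the job in. The arm's clock read 16.7 s at my last check before handing in. No verdict was reported.

I took the pin from the grey rest, not the pink look-alikes, and put its point in the slot near the +y end. I then slid it along the sprung bar with about 4 N on the wrist. The upward force vanished at y ≈ −265.6 mm, about the middle of the slot. From there I pushed down until the flange stopped on the plate, opened the gripper and drew back.

**What my last checks showed:**
- **Pin home:** the tool stopped at z = 81.9 mm against 81.7 mm expected. In the side picture the grip block lines up with the model at flange-down height and not with one 14 mm higher, where it would stand on the bar.
- **Force:** every wrist-force reading I took stayed at 4 N or less. These were spot readings between moves, not a continuous record.
- **Bystanders:** the side view shows the pot and spool unchanged.

**What disagreed:**
- **Top-view comparison:** my pixel check differed for both bystanders, by 28 for the pot and 12 for the spool. The gripper overlaps the pot's edge there, and the spool sits at the same place by eye, though I did not explain its figure.
- **Tool tilt:** large early steps left the tool tilted by up to 0.045 rad. Smaller steps fixed the tracking, and by the tool angles the pin leaned about 0.02 rad while it was held.

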